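# Release the swing bolt of a glue-up jig

## Task

Release the hold-down bar of the glue-up jig: unscrew the wing nut on its eyebolt until it is clear of the keeper lip on the slotted lug, then swing the hinged eyebolt out of the slot and all the way down until you feel it lightly pressed home on its rest. Feel for the lip and never force the nut against it, do not press the bolt hard on the rest, do not lift or lean on the bar, and leave the glue bottle, the two wood offcuts and the loose nut beside the jig where they are.

Things in the scene. Friction and masses are not known exactly. Their poses are not given: they have to be found in the camera images.
- wing_nut: Steel wing nut on the jig's eyebolt. Origin on the bolt's axis at mid-height of the wings, 30 mm above the nut's underside; z along the bolt away from its hinge, x along the wings. Wings: upright plates 8 mm thick (y), 58 mm over both (x), from 12 mm below to 12 mm above the origin; below them a hub of 19 mm diameter and a flange of 24 mm diameter, 5 mm thick.
- bolt_end (a point): Free end of the eyebolt, 10 mm in diameter, 108 mm from its hinge; z along the bolt. Right-hand thread, 12 mm per turn: turned anticlockwise seen from above, the nut climbs 1.9 mm per rad. It needs 0.1 N m, stays where it is left, and cannot come off: the thread ends with the nut 11.8 mm above the lug. At the start the nut is 0 to 1 mm above the lug.
- bolt_hinge (a point): Point on the hinge axis of the eyebolt, in the middle of the bolt, 45 mm above the bench; fixed to the jig. y is the hinge axis, z is up, -x is the way the bolt swings out of the slot.
- lug (a point): Centre of the nut's seat on the lug's top, 82 mm above the hinge; axes as bolt_hinge. The lug is the bar's end: slot 14 mm wide, open to -x, tines ending 20 mm to -x and 22 mm to either side. Bar 44 mm wide, 12 mm thick, running 190 mm to +x; under it, from 45 mm to +x on, boards 170 mm wide reach up to the bar's underside. Nothing on the jig but bolt, nut and keeper is higher than the lug.
- swing_bolt: The hinged eyebolt (steel, 10 mm in diameter); origin on its hinge, z along the bolt to its free end: upright in the slot at the start, leaning out to -x of bolt_hinge as it swings, by 1.22 to 1.40 rad when it lies on its rest. Stiff hinge (0.2 N m, some 2 to 3 N at the nut): it stays where it is left and must be led all the way.
- rest_post: The rest, 72 mm to -x of the bolt's hinge, on which the bolt is laid: a post on the jig's foot with a dark wooden block, 14 x 36 x 12 mm, set so that its top is 7 to 21 mm above the hinge's height, differing each time. Origin on the bench under the rest. A rigid stop, to be felt for: home means pressed on it lightly (over 2 N), never over 30 N.
- bar: Steel hold-down bar with the lug, not to be lifted or leant on; origin on its own hinge at the jig's far end. It carries the keeper lip: steel blocks across both tine ends, 14 to 19 mm to -x of the bolt's axis, set 2 to 6.5 mm higher than the lug, differing each time. They stop the nut's flange after 2 to 5 mm unless the nut is high enough: up to 3 mm over the lip, as it dips when the bolt leans.
- glue: Orange glue bottle, 60 mm in diameter, 170 mm tall, standing; origin under its centre. To be left alone.
- spare_nut: Loose wing nut like the one on the bolt, standing on its flange beside the jig; origin under its centre. To be left alone.
- offcut_a: Loose wood offcut 120 x 45 x 24 mm lying beside the jig; origin under its centre. To be left alone.
- offcut_b: Loose wood offcut 70 x 50 x 40 mm beside the jig; origin under its centre. To be left alone.

How it is judged:
By the outcome, as a careful person would: the job done as asked, in the order asked, and still so for the second after the job is handed in, with the robot touching nothing.
It also fails if it takes over 72 s, if anything falls off the work surface, if the arm or the gripper's body presses on something with over 40 N, if the wrist force passes 120 N, or if a joint passes its speed limit or range.

## Robot

A 7-joint arm with a two-finger parallel gripper is mounted at the origin on the work surface. World frame = base frame: x ahead of the robot, y to its left, z up, the work surface at z = 0. Lengths are in m, angles in rad, forces in N, time in s.
With the tool pointing down it reaches from about 0.4 to 0.85 m from the base axis. Payload 10.4 kg.
Tool frame: the origin (TCP) lies on the centre line of the jaws, within the pads' length; the fingertips stand 11 mm ahead of it and the grasp point (between the pads) lies 8 mm behind it; z points along the fingers, y is the line along which they close (so a half turn about z gives the same grasp; the last joint's range is limited). The gripper opens to 87 mm and grips with 3 to 60 N. Pads are 19 mm wide; open, the fingers measure 117 mm over their backs; the gripper's body (75 mm by 190 mm) begins 51 mm behind the grasp point.
Start: joints at [-1.293, 0.332, -0.065, 1.46, 0.022, 1.35, -0.088], TCP at [0.185, 0.597, 0.234] pointing down, gripper open.
Joint ranges: [-2.6, 2.6], [-0.5, 2.12], [-1.47, 1.34], [0.16, 2.42], [-1.27, 4.41], [0.06, 2.06], [-2.6, 2.6]. Speed limits (rad/s): [2.22, 2.22, 2.79, 2.79, 3.14, 3.14, 3.14].

## Interface

Orientations are given as a unit quaternion [x, y, z, w].
In Python, from bench import r gives the robot as it stands.
- The arm moves only by the shell command python3 -m pendant 'ROWS' [OPENING] [FORCE]. ROWS is JSON, a list of rows, each a list of 4 numbers: the shift along the tool's x, y, z in m, then the turn about the tool's z in rad. A call has 1 to 8 rows; each row shifts and turns the commanded pose from where the row before left it, along the tool's axes as they then stand; what a row does not reach is not made up. A row lasts 1/12 s, in which the tool goes at most 41.7 mm and 7.16 degrees, less where a joint would pass 70% of its speed; a pose out of reach is approached as far as the arm can. A call with a gripper value outside its range is refused whole. OPENING is the opening, from 0 (shut) to 1 (fully open), set as the call begins (- or left out, the last holds). The fingers move at their own pace and stop on an object; FORCE is the grip in N (left out, the last holds). Time passes only in rows, so rows that do not move let the fingers close. It gives the time, the measured TCP pose, the force, the opening and the grip force at its end, in the units of the state.
- r.read_state(): the state, without advancing time (a new reading comes with each control period).
- r.camera(name): name is "scene" or "top"; returns a dict with "img" (420x560x3 uint8, red, green, blue), "camera_matrix" (3x3 intrinsics, pixels), "dist_coeffs" ([k1, k2, p1, p2, k3] as OpenCV has them; the pictures are not rectified), "xyz" and "attitude" of the camera in the world. Camera axes: x right, y down, z forward; pixel columns grow to the right and rows downward; lengths in m; the calibration is good to about 2 mm. A picture is of the moment at which its call begins. There is no depth.
- r.close_job(): hands the job in; it is judged then, once.
Trained networks look in the newest picture that a camera, given by its name, has taken for a name from the list of things; names that differ only in an ending like _2 or _b are one class to them, and where a whole thing is asked for, a point or a joint stands for the part that bears it (a point fixed in the world has none). Each returns a list of dicts, best first, with "score" (0 to 1); they miss things now and then, are a little off and sometimes report something else, mostly with a low value. They report only what shows in the picture. A call takes as long as a camera call.
- r.outline_of(thing, camera): "mask" (420x560 bool, what is visible of it) and "bbox" ([centre column, centre row, width, height] in pixels, round what is visible of it).
The state is a dict: "time": time; "joint_positions": joint angles; "joint_vel": joint speeds; "joint_torque": joint torques, N m; "ee_pos": TCP position; "eef_rot": TCP orientation; "ft_force": force on the tool from outside, world axes, zero at the start; "torque": the same for the moment, N m; "width": finger opening in m; "grip_force": force on a finger pad.
Only numpy, scipy, OpenCV 4.12 (cv2) and the standard library are available. Lean on these libraries where they do the work, as an engineer would, in place of code of your own. Each camera call takes 0.05 s, during which the arm holds its last target. There are 200 camera calls.

## Working session

There is one attempt and no reset: what is moved stays moved. The work goes in short steps, Python scripts to look and compute and a shell command to move; the robot and the scene stay as the last step left them, time stands still between calls to the robot, and variables do not carry over. Pictures are saved under pics/ and viewed, at most 10 in all, crops included, and the job is handed in when it is done.

```bash
mkdir -p pics; ls; python3 - <<'E'
from bench import r
import cv2,numpy as np
s=r.read_state();print({k:np.round(v,3) for k,v in s.items()})
for n in("scene","top"):
    c=r.camera(n);cv2.imwrite(f"pics/{n}0.png",c["img"][:,:,::-1]);print(n,c["xyz"],c["attitude"],c["camera_matrix"],c["dist_coeffs"])
    for t in("wing_nut","lug","rest_post","swing_bolt","bar"):
        print(t,[(round(o["score"],2),np.round(o["bbox"],1)) for o in r.outline_of(t,n)][:3])
E
```

```text
pics
{'time': np.float64(0.0), 'joint_positions': array([-1.293,  0.333, -0.065,  1.461,  0.022,  1.35 , -0.088]), 'joint_vel': array([-0.   , -0.   ,  0.   , -0.   ,  0.002, -0.   ,  0.002]), 'joint_torque': array([-1.0000e-03, -6.2325e+01,  2.4000e-02, -3.8991e+01, -6.1000e-02,
        4.0000e-02,  0.0000e+00]), 'ee_pos': array([0.185, 0.597, 0.233]), 'eef_rot': array([ 0.15 ,  0.989, -0.001, -0.   ]), 'ft_force': array([-0.024,  0.048, -0.134]), 'torque': array([ 0.08 ,  0.013, -0.011]), 'grip_force': np.float64(0.0), 'width': np.float64(0.087)}
scene [ 1.12877362 -0.07584668  0.71124424] [ 0.71882219  0.60707572 -0.21516045 -0.26164806] [[432.14247231   0.         285.91294327]
 [  0.         432.14247231 211.06178173]
 [  0.           0.           1.        ]] [-0.09045073  0.          0.          0.          0.        ]
wing_nut [(0.75, array([295.4, 159.3,  22.3,  28.7]))]
lug [(0.71, array([304.6, 227.2, 108.3, 160.6]))]
rest_post [(0.37, array([279.6, 176.4,   7. ,  16.2]))]
swing_bolt [(0.68, array([292.6, 162.4,  21.6,  30.7]))]
bar [(0.61, array([308.2, 209.8,  48.9,  94.4]))]
top [0.37841744 0.01658117 1.28961436] [ 0.73845955 -0.66519273  0.07457661 -0.08145212] [[526.99099918   0.         283.61656828]
 [  0.         526.99099918 214.70773001]
 [  0.           0.           1.        ]] [-0.04631493  0.          0.          0.          0.        ]
wing_nut [(0.42, array([277.2, 248.8,   8.9,  26. ]))]
lug [(0.94, array([281.9, 232.3,  80.9, 135.1]))]
rest_post []
swing_bolt []
bar [(0.83, array([278.8, 213.5,  23.5,  93.3]))]
```

View pics/scene0.png

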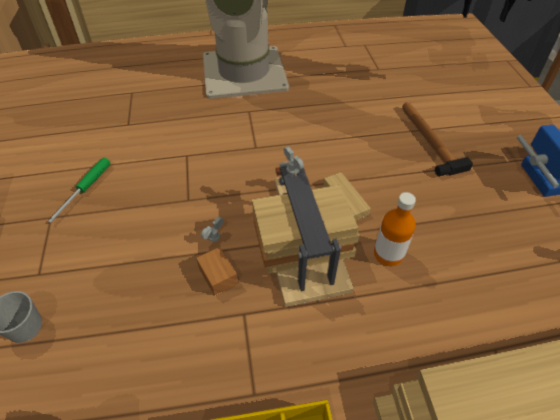

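View pics/top0.png

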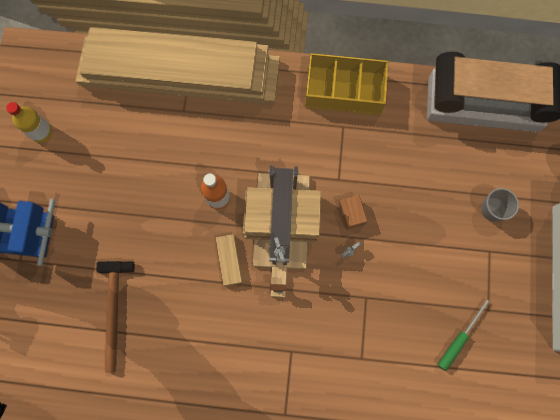

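Scene view: nut at (293,160), bar running to (320,245). Spare nut at (212,230), offcuts at (217,268) and (345,195), bottle at (397,235). Top view: nut at (279,250), bar up to (283,170), rest near (279,290). I'll triangulate and zoom next.

```bash
cat > h.py <<'E'
import cv2,numpy as np
from bench import r
from scipy.spatial.transform import Rotation as R
def ray(c,p):
    u=cv2.undistortPoints(np.array([[p]],float),c["camera_matrix"],c["dist_coeffs"])[0,0]
    return np.array(c["xyz"]),R.from_quat(c["attitude"]).as_matrix()@np.array([*u,1])
def atz(c,p,z):
    o,d=ray(c,p);return o+d*(z-o[2])/d[2]
def tri(cs,ps):
    A=np.zeros((3,3));b=np.zeros(3)
    for c,p in zip(cs,ps):
        o,d=ray(c,p);d=d/np.linalg.norm(d);M=np.eye(3)-np.outer(d,d);A+=M;b+=M@o
    return np.linalg.solve(A,b)
def proj(c,P):
    Rm=R.from_quat(c["attitude"]).as_matrix().T
    return cv2.projectPoints(np.atleast_2d(np.array(P,float)),Rm,-Rm@np.array(c["xyz"]),c["camera_matrix"],c["dist_coeffs"])[0][:,0]
def crop(c,x,y,w,h,k,name):
    cv2.imwrite(name,cv2.resize(c["img"][y:y+h,x:x+w,::-1],None,fx=k,fy=k,interpolation=cv2.INTER_CUBIC))
E
python3 - <<'E'
from h import *
s,t=r.camera("scene"),r.camera("top")
for n,p,z in(("nut",(279,250),.155),("barfar",(283,170),.125),("rest",(279,290),.06),("bottle",(210,181),.17),("spare",(350,251),.03),("offb",(352,210),.04),("offa",(229,260),.024)): print(n,atz(t,p,z).round(3))
print(tri([s,t],[(293,158),(279,250)]).round(3), proj(t,[[0,0,0],[.185,.597,.23]]))
a=s["img"][130:230,245:375];b=t["img"][160:310,235:330]
im=np.hstack([cv2.resize(a,(520,400),interpolation=2),cv2.resize(b,(253,400),interpolation=2)])
cv2.imwrite("pics/z1.png",im[:,:,::-1])
E
```

```text
nut [0.553 0.043 0.155]
barfar [0.744 0.054 0.125]
rest [0.475 0.035 0.06 ]
bottle [0.688 0.211 0.17 ]
spare [ 0.588 -0.125  0.03 ]
offb [ 0.687 -0.121  0.04 ]
offa [0.537 0.164 0.024]
[0.553 0.042 0.156] [[272.50857036 502.90451605]
 [-23.93051621 400.08033458]]
```

View pics/z1.png

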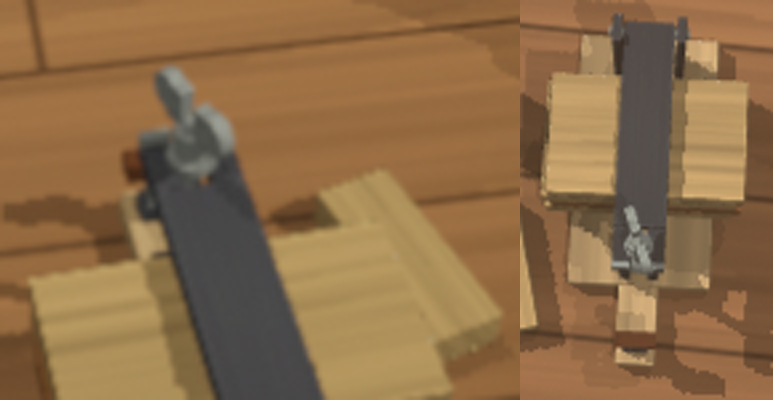

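The zoomed view shows the nut's wings roughly along the bar and slightly skewed. The lip blocks are at the tine ends, and the dark rest block is near top-view pixel (279,287). Next: jig yaw and wing angle.

```bash
python3 - <<'E'
from h import *
s,t=r.camera("scene"),r.camera("top")
m=r.outline_of("bar","top")[0]["mask"].astype(np.uint8)
ys,xs=np.nonzero(m)
rows=[y for y in range(ys.min()+8,ys.max()-25,4)]
C=np.array([atz(t,((xs[ys==y].min()+xs[ys==y].max())/2,y),.127)[:2] for y in rows])
p=np.polyfit(C[:,0],C[:,1],1);print("bar yaw",np.arctan(p[0]),"y at .553",np.polyval(p,.553), C[0],C[-1])
for cam,c in(("scene",s),("top",t)):
    o=r.outline_of("wing_nut",cam)
    if o:
        mm=o[0]["mask"];ys,xs=np.nonzero(mm);print(cam,o[0]["score"],len(xs),xs.mean(),ys.mean())
        if cam=="top":
            q=np.array([atz(t,(a,b),.157)[:2] for a,b in zip(xs,ys)]);w,v=np.linalg.eigh(np.cov(q.T));print("PCA yaw",np.arctan2(v[1,1],v[0,1]),np.sqrt(w),q.mean(0))
# model fit by projecting wing for candidate yaws
N=np.array([.553,.043,.157])
for a in(-.3,0,.15,.3,.45,.6):
    d=np.array([np.cos(a),np.sin(a),0])*.026
    P=[N+d+[0,0,.012],N-d+[0,0,.012],N+d-[0,0,.0],N-d]
    print(a,proj(s,P).round(1).tolist(),proj(t,P[:2]).round(1).tolist())
im=np.hstack([cv2.resize(s["img"][140:180,270:320],(500,400),interpolation=0),cv2.resize(t["img"][230:275,262:297],(280,400),interpolation=0)])
cv2.imwrite("pics/z2.png",im[:,:,::-1])
E
```

```text
bar yaw 0.06492999832483257 y at .553 0.042298094360937934 [0.72953425 0.05145352] [0.59838774 0.04564453]
scene 0.74 305 292.08196721311475 161.1245901639344
top 0.47 124 278.81451612903226 249.17741935483872
PCA yaw -2.7781424302984212 [0.00467834 0.01162473] [0.55472025 0.04346233]
-0.3 [[292.1, 162.6], [295.4, 143.4], [292.0, 167.3], [295.3, 148.2]] [[283.7, 238.1], [274.1, 260.2]]
0 [[296.4, 162.5], [291.3, 143.5], [296.3, 167.3], [291.2, 148.2]] [[280.2, 237.3], [277.6, 261.1]]
0.15 [[298.5, 162.2], [289.3, 143.8], [298.3, 166.9], [289.2, 148.6]] [[278.4, 237.2], [279.4, 261.1]]
0.3 [[300.5, 161.6], [287.4, 144.3], [300.3, 166.4], [287.3, 149.1]] [[276.6, 237.4], [281.2, 260.9]]
0.45 [[302.3, 160.8], [285.6, 145.0], [302.1, 165.6], [285.5, 149.8]] [[274.8, 237.9], [283.0, 260.4]]
0.6 [[303.9, 159.9], [284.0, 145.9], [303.7, 164.7], [283.9, 150.7]] [[273.2, 238.6], [284.7, 259.7]]
```

View pics/z2.png

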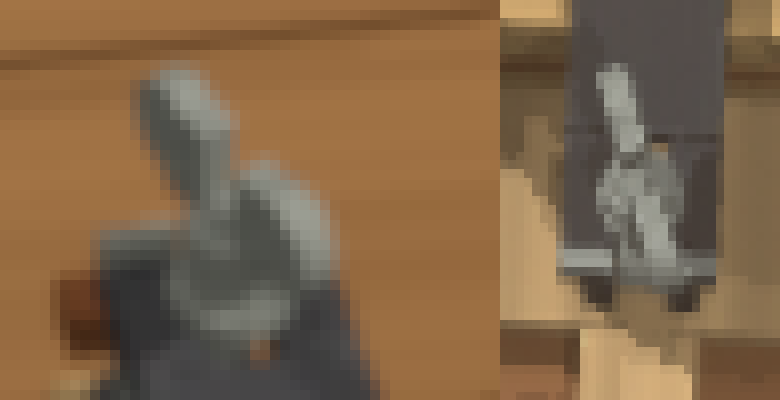

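```bash
python3 -m pendant '[[-0.0322,-0.0262,0,0],[-0.0322,-0.0262,0,0],[-0.0322,-0.0262,0,0],[-0.0322,-0.0262,0,0],[-0.0322,-0.0262,0,0],[-0.0322,-0.0262,0,0],[-0.0322,-0.0262,0,0],[-0.0322,-0.0262,0,0]]' 1 5
python3 -m pendant '[[-0.0322,-0.0262,0,0],[-0.0322,-0.0262,0,0],[-0.0322,-0.0262,0,0],[-0.0322,-0.0262,0,0],[-0.0322,-0.0262,0,0],[-0.0322,-0.0262,0,0],[-0.0322,-0.0262,0,0],[-0.0322,-0.0262,0,0]]'
python3 -m pendant '[[0,0,0,0.124],[0,0,0,0.124],[0,0,0,0.124],[0,0,0,0.124],[0,0,0,0.124],[0,0,0,0.124],[0,0,0,0.124],[0,0,0,0.124]]'
python3 -m pendant '[[0,0,0,0.124],[0,0,0,0.124],[0,0,0,0.124],[0,0,0,0.124],[0,0,0,0.124],[0,0,0,0.124],[0,0,0,0.124],[0,0,0,0.124]]'
python3 -m pendant '[[0,0,0,0.124],[0,0,0,0.124],[0,0,0,0.124],[0,0,0,0.124],[0,0,0,0]]'
cat >> h.py <<'E'
def to(x,y,z,yaw=None):
    s=r.read_state();M=R.from_quat(s["eef_rot"]).as_matrix();p=np.array(s["ee_pos"]);yw=np.arctan2(M[1,0],M[0,0])
    print("pos",p.round(4),"yaw",yw.round(4),"tilt",np.degrees(np.arccos(-M[2,2])).round(2),"j7",round(float(s["joint_positions"][6]),3),"F",np.round(s["ft_force"],1),"M",np.round(s["torque"],2),"w",round(float(s["width"]),4),"g",round(float(s["grip_force"]),1),"t",round(float(s["time"]),2))
    print("tool shift",(M.T@(np.array([x,y,z])-p)).round(4), "" if yaw is None else "turn %.3f"%-(yaw-yw))
E
python3 -c "
from h import *
to(.553,.043,.161,.37)"
```

```text
time: 1.62
ee_pos: [0.3699, 0.3186, 0.2339]
eef_rot: [0.15, 0.989, 0.0, 0.0]
ft_force: [1.7, -0.0, 0.3]
width: 0.0874
grip_force: 0.0
time: 2.28
ee_pos: [0.5539, 0.0421, 0.2339]
eef_rot: [0.15, 0.989, 0.0, 0.0]
ft_force: [1.4, 0.4, -0.3]
width: 0.0869
grip_force: 0.0
time: 2.95
ee_pos: [0.553, 0.044, 0.2336]
eef_rot: [0.605, 0.796, 0.0, -0.0]
ft_force: [-0.6, 0.0, 0.2]
width: 0.0868
grip_force: 0.0
time: 3.62
ee_pos: [0.553, 0.044, 0.2336]
eef_rot: [0.911, 0.413, 0.0, -0.0]
ft_force: [0.6, -0.3, -0.1]
width: 0.0876
grip_force: 0.0
time: 4.03
ee_pos: [0.5531, 0.044, 0.2336]
eef_rot: [0.984, 0.177, 0.0, -0.0]
ft_force: [0.4, -0.1, 0.1]
width: 0.0872
grip_force: 0.0
pos [0.5531 0.044  0.2336] yaw 0.3549 tilt 0.01 j7 -1.258 F [ 0.4 -0.1  0.1] M [-0.12  0.17 -0.02] w 0.0872 g 0.0 t 4.03
tool shift [-0.0004  0.001   0.0726] turn -0.015
```

```bash
python3 -m pendant '[[-0.0004,0.001,0.02,-0.01],[0,0,0.02,0],[0,0,0.02,0],[0,0,0.0126,0],[0,0,0,0],[0,0,0,0]]'
python3 -m pendant '[[0,0,0,0],[0,0,0,0],[0,0,0,0],[0,0,0,0],[0,0,0,0],[0,0,0,0],[0,0,0,0],[0,0,0,0]]' 0 12
python3 -m pendant '[[0,0,0,0],[0,0,0,0],[0,0,0,0],[0,0,0,0]]'
python3 -c "
from h import *
to(.553,.043,.161,.37)
c=r.camera('scene');crop(c,245,110,110,110,5,'pics/g1.png')"
```

```text
time: 4.53
ee_pos: [0.5529, 0.0428, 0.161]
eef_rot: [0.983, 0.185, -0.0, 0.0]
ft_force: [0.1, 0.9, 0.6]
width: 0.0869
grip_force: 0.0
time: 5.2
ee_pos: [0.553, 0.0429, 0.1609]
eef_rot: [0.983, 0.184, -0.0, -0.0]
ft_force: [-0.6, 0.7, -0.1]
width: 0.0416
grip_force: 0.0
time: 5.53
ee_pos: [0.553, 0.0429, 0.1609]
eef_rot: [0.983, 0.184, -0.0, -0.0]
ft_force: [1.2, 0.2, 0.9]
width: 0.015
grip_force: 0.0
pos [0.553  0.0429 0.1609] yaw 0.3708 tilt 0.0 j7 -1.2 F [1.2 0.2 0.9] M [-0.05  0.13 -0.03] w 0.015 g 0.0 t 5.53
tool shift [ 0.0001 -0.0001 -0.0001] turn 0.001
```

View pics/g1.png

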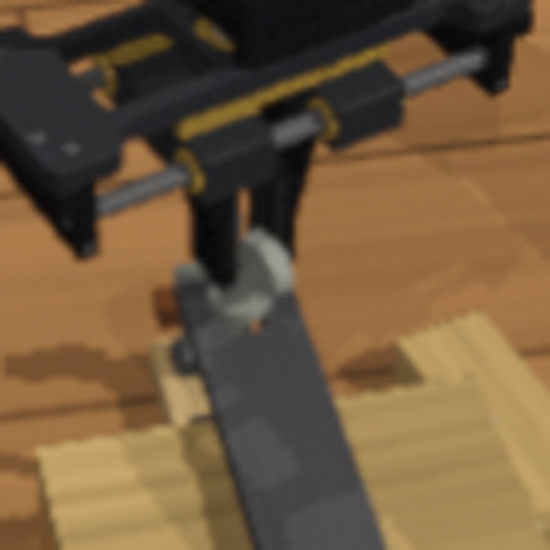

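The fingers are straddling the wings, at about (235,250) in the crop, with the near wing visible between them. I'll finish closing.

```bash
python3 -m pendant '[[0,0,0,0],[0,0,0,0],[0,0,0,0],[0,0,0,0]]'
python3 -c "
from h import *
to(.553,.043,.161,.37)"
```

```text
time: 5.92
ee_pos: [0.5529, 0.0431, 0.1609]
eef_rot: [0.983, 0.184, -0.0, -0.0]
ft_force: [-0.2, 1.6, -0.5]
width: 0.008
grip_force: 12.0
pos [0.5529 0.0431 0.1609] yaw 0.371 tilt 0.02 j7 -1.2 F [-0.2  1.6 -0.5] M [ 0.17  0.31 -0.03] w 0.008 g 12.0 t 5.92
tool shift [ 0.      0.0001 -0.0001] turn 0.001
```

```bash
python3 -m pendant '[[0,0,-0.00024,-0.124],[0,0,-0.00024,-0.124],[0,0,-0.00024,-0.124],[0,0,-0.00024,-0.124],[0,0,-0.00024,-0.124],[0,0,-0.00024,-0.124],[0,0,-0.00024,-0.124],[0,0,-0.00024,-0.124]]' - 20
python3 -c "
from h import *
to(.553,.043,.161,.37)"
```

```text
time: 6.58
ee_pos: [0.5523, 0.0436, 0.1623]
eef_rot: [0.775, 0.632, -0.0, -0.001]
ft_force: [-2.7, 3.6, -0.6]
width: 0.0079
grip_force: 20.0
pos [0.5523 0.0436 0.1623] yaw 1.3692 tilt 0.11 j7 -0.243 F [-2.7  3.6 -0.6] M [ 0.64  0.74 -0.17] w 0.0079 g 20.0 t 6.58
tool shift [-0.0004  0.0008  0.0013] turn 0.999
```

```bash
python3 -m pendant '[[0,0,-0.00024,-0.124],[0,0,-0.00024,-0.124],[0,0,-0.00024,-0.124],[0,0,-0.00024,-0.124],[0,0,-0.00024,-0.124],[0,0,-0.00024,-0.124],[0,0,-0.00024,-0.124],[0,0,-0.00024,-0.124]]'
python3 -m pendant '[[0,0,-0.00024,-0.124],[0,0,-0.00024,-0.124],[0,0,-0.00024,-0.124],[0,0,-0.00024,-0.124],[0,0,-0.00024,-0.124],[0,0,-0.00024,-0.124],[0,0,-0.00024,-0.1],[0,0,0,0]]'
python3 -c "
from h import *
to(.553,.043,.1665,.065+np.pi)"
```

```text
time: 7.25
ee_pos: [0.5514, 0.0433, 0.1645]
eef_rot: [0.38, 0.925, -0.0, -0.002]
ft_force: [-9.1, 1.9, 4.7]
width: 0.0078
grip_force: 20.4
time: 7.92
ee_pos: [0.5511, 0.0426, 0.166]
eef_rot: [-0.032, 0.999, 0.0, -0.002]
ft_force: [-10.4, 0.3, 5.1]
width: 0.0079
grip_force: 20.0
pos [0.5511 0.0426 0.166 ] yaw -3.078 tilt 0.26 j7 1.541 F [-10.4   0.3   5.1] M [ 0.1   2.3  -0.01] w 0.0079 g 20.0 t 7.92
tool shift [-0.0019  0.0002 -0.0005] turn -6.285
```

```bash
python3 -m pendant '[[0.001,0,0,0],[0.001,0,0,0],[0,0,0,0]]'
python3 -m pendant '[[0,0,0,0],[0,0,0,0],[0,0,0,0],[0,0,0,0],[0,0,0,0],[0,0,0,0],[0,0,0,0],[0,0,0,0]]' 1
python3 -m pendant '[[0,0,0,0],[0,0,0,0],[0,0,0,0],[0,0,0,0],[0,0,0,0],[0,0,0,0]]'
python3 -c "
from h import *
to(.5515,.0426,.1665,.065+np.pi)"
```

```text
time: 8.17
ee_pos: [0.5508, 0.0426, 0.1662]
eef_rot: [-0.029, 1.0, -0.0, -0.0]
ft_force: [-1.5, 0.5, -1.1]
width: 0.0073
grip_force: 20.0
time: 8.83
ee_pos: [0.551, 0.0428, 0.1664]
eef_rot: [-0.029, 1.0, 0.0, 0.0]
ft_force: [-0.2, -0.8, 1.7]
width: 0.0532
grip_force: 0.0
time: 9.33
ee_pos: [0.551, 0.0428, 0.1665]
eef_rot: [-0.029, 1.0, 0.0, 0.0]
ft_force: [-0.7, 0.1, 0.0]
width: 0.0854
grip_force: 0.0
pos [0.551  0.0428 0.1665] yaw -3.0844 tilt 0.01 j7 1.533 F [-0.7  0.1  0. ] M [ 0.02  0.01 -0.01] w 0.0854 g 0.0 t 9.33
tool shift [-0.0005 -0.0002 -0.    ] turn -6.291
```

```bash
python3 -m pendant '[[-0.001,0,0,0.124],[0,0,0,0.124],[0,0,0,0.124],[0,0,0,0.124],[0,0,0,0.124],[0,0,0,0.124],[0,0,0,0.124],[0,0,0,0.124]]'
python3 -m pendant '[[0,0,0,0.124],[0,0,0,0.124],[0,0,0,0.124],[0,0,0,0.124],[0,0,0,0.124],[0,0,0,0.124],[0,0,0,0.124],[0,0,0,0.124]]'
python3 -m pendant '[[0,0,0,0.124],[0,0,0,0.124],[0,0,0,0.124],[0,0,0,0.124],[0,0,0,0.124],[0,0,0,0.124],[0,0,0,0.124],[0,0,0,0.124]]'
python3 -m pendant '[[0,0,0,0.124],[0,0,0,0.04],[0,0,0,0],[0,0,0,0],[0,0,0,0],[0,0,0,0],[0,0,0,0],[0,0,0,0]]' 0 12
python3 -m pendant '[[0,0,0,0],[0,0,0,0],[0,0,0,0],[0,0,0,0],[0,0,0,0],[0,0,0,0],[0,0,0,0],[0,0,0,0]]'
python3 -m pendant '[[0,0,0,0],[0,0,0,0]]' - 20
python3 -c "
from h import *
to(.552,.0427,.1665,.065)"
```

```text
time: 10.0
ee_pos: [0.552, 0.0428, 0.1665]
eef_rot: [0.453, 0.891, 0.0, 0.0]
ft_force: [-0.3, -0.1, 0.6]
width: 0.0873
grip_force: 0.0
time: 10.67
ee_pos: [0.552, 0.0428, 0.1665]
eef_rot: [0.823, 0.568, 0.0, -0.0]
ft_force: [0.2, -0.7, 0.5]
width: 0.0869
grip_force: 0.0
time: 11.33
ee_pos: [0.552, 0.0429, 0.1665]
eef_rot: [0.994, 0.108, 0.0, -0.0]
ft_force: [0.4, -0.3, -0.2]
width: 0.0864
grip_force: 0.0
time: 12.0
ee_pos: [0.552, 0.0428, 0.1665]
eef_rot: [1.0, 0.03, 0.0, -0.0]
ft_force: [0.5, -0.6, 0.3]
width: 0.0417
grip_force: 0.0
time: 12.67
ee_pos: [0.552, 0.0428, 0.1664]
eef_rot: [1.0, 0.029, 0.0, -0.0]
ft_force: [-0.5, -0.2, -0.3]
width: 0.0077
grip_force: 12.0
time: 12.83
ee_pos: [0.552, 0.0428, 0.1664]
eef_rot: [1.0, 0.029, -0.0, -0.0]
ft_force: [-0.6, -0.2, 0.4]
width: 0.0077
grip_force: 20.0
pos [0.552  0.0428 0.1664] yaw 0.0588 tilt 0.0 j7 -1.508 F [-0.6 -0.2  0.4] M [-0.19  0.14  0.05] w 0.0077 g 20.0 t 12.83
tool shift [-0.      0.0001 -0.0001] turn -0.006
```

```bash
python3 -m pendant '[[0,0,-0.00024,-0.124],[0,0,-0.00024,-0.124],[0,0,-0.00024,-0.124],[0,0,-0.00024,-0.124],[0,0,-0.00024,-0.124],[0,0,-0.00024,-0.124],[0,0,-0.00024,-0.124],[0,0,-0.00024,-0.124]]'
python3 -m pendant '[[0,0,-0.00024,-0.124],[0,0,-0.00024,-0.124],[0,0,-0.00024,-0.124],[0,0,-0.00024,-0.124],[0,0,-0.00024,-0.124],[0,0,-0.00024,-0.124],[0,0,-0.00024,-0.124],[0,0,-0.00024,-0.124]]'
python3 -m pendant '[[0,0,-0.00024,-0.124],[0,0,-0.00024,-0.124],[0,0,-0.00024,-0.124],[0,0,-0.00024,-0.124],[0,0,-0.00024,-0.124],[0,0,-0.00024,-0.124],[0,0,0,0],[0,0,0,0]]'
python3 -c "
from h import *
to(.552,.0427,.1715,.065+np.pi)"
```

```text
time: 13.5
ee_pos: [0.552, 0.0428, 0.1683]
eef_rot: [0.864, 0.504, 0.0, -0.0]
ft_force: [-0.2, -0.2, -1.0]
width: 0.008
grip_force: 20.0
time: 14.17
ee_pos: [0.5519, 0.0428, 0.1702]
eef_rot: [0.52, 0.854, 0.0, -0.0]
ft_force: [0.1, -0.5, -0.5]
width: 0.0076
grip_force: 20.0
time: 14.83
ee_pos: [0.5519, 0.0428, 0.1717]
eef_rot: [0.178, 0.984, 0.0, -0.0]
ft_force: [-1.6, 0.8, -0.1]
width: 0.0079
grip_force: 20.0
pos [0.5519 0.0428 0.1717] yaw 2.7829 tilt 0.02 j7 1.126 F [-1.6  0.8 -0.1] M [-0.01  0.18  0.1 ] w 0.0079 g 20.0 t 14.83
tool shift [-0.0001 -0.0001  0.0002] turn -0.424
```

```bash
for i in 1; do python3 -m pendant '[[0,0,-0.0001,-0.05],[0,0,-0.0001,-0.05],[0,0,0,0]]' >/dev/null; python3 -c "
from h import *
to(.552,.0427,.1715,.065+np.pi)"; done
python3 -m pendant '[[0,0,-0.0001,-0.05],[0,0,0,0]]' >/dev/null; python3 -c "
from h import *
to(.552,.0427,.1715,.065+np.pi)"
python3 -m pendant '[[0,0,-0.0001,-0.05],[0,0,0,0]]' >/dev/null; python3 -c "
from h import *
to(.552,.0427,.1715,.065+np.pi)"
```

```text
pos [0.5519 0.0428 0.1718] yaw 2.8848 tilt 0.02 j7 1.226 F [-1.2 -0.3  0.8] M [-0.04  0.24 -0.08] w 0.0079 g 20.0 t 15.08
tool shift [-0.0002 -0.0001  0.0003] turn -0.322
pos [0.5519 0.0428 0.1719] yaw 2.9345 tilt 0.02 j7 1.274 F [-1.5  0.1 -1. ] M [-0.02  0.25 -0.05] w 0.0076 g 20.0 t 15.25
tool shift [-0.0001 -0.0001  0.0004] turn -0.272
pos [0.5519 0.0428 0.172 ] yaw 2.9847 tilt 0.02 j7 1.323 F [-1.2  1.3 -2.9] M [-0.    0.32 -0.06] w 0.0077 g 20.0 t 15.42
tool shift [-0.0001 -0.0001  0.0005] turn -0.222
```

```bash
python3 -m pendant '[[0,0,-0.0001,-0.05],[0,0,0,0]]' >/dev/null; python3 -c "
from h import *
to(.552,.0427,.1715,.065+np.pi)"
python3 -m pendant '[[0,0,-0.0001,-0.05],[0,0,0,0]]' >/dev/null; python3 -c "
from h import *
to(.552,.0427,.1715,.065+np.pi)"
```

```text
pos [0.5519 0.0428 0.1721] yaw 3.0349 tilt 0.02 j7 1.372 F [-1.5  0.1 -0.6] M [-0.05  0.26 -0.1 ] w 0.0081 g 20.0 t 15.58
tool shift [-0.0001 -0.0001  0.0006] turn -0.172
pos [0.5519 0.0428 0.1722] yaw 3.0849 tilt 0.02 j7 1.421 F [-1.5 -0.9 -0.6] M [-0.06  0.33 -0.07] w 0.0076 g 20.0 t 15.75
tool shift [-0.0001 -0.0001  0.0007] turn -0.122
```

```bash
python3 -m pendant '[[0.002,-0.00024,0,0],[0.001,-0.00012,0,0],[0,0,0,0]]' - 10 >/dev/null; python3 -c "
from h import *
to(.552,.0427,.1721)"
python3 -m pendant '[[0.0015,-0.0002,0.0001,0],[0.0015,-0.0002,0.0001,0],[0,0,0,0]]' >/dev/null; python3 -c "
from h import *
to(.552,.0427,.1721)"
```

```text
pos [0.5492 0.0426 0.1723] yaw 3.0847 tilt 0.05 j7 1.419 F [ 3.1 -0.1 -3.4] M [-0.01 -0.7  -0.02] w 0.0079 g 10.0 t 16.0
tool shift [-0.0028  0.0002  0.0002] 
pos [0.5459 0.0425 0.1722] yaw 3.0863 tilt 0.03 j7 1.418 F [ 2.3  0.2 -2.7] M [ 0.04 -0.59 -0.04] w 0.0082 g 10.0 t 16.25
tool shift [-0.0061  0.0005  0.0001]
```

```bash
python3 -m pendant '[[0.003,-0.0004,0.0001,0],[0.003,-0.0004,0.0002,0],[0.003,-0.0004,0.0004,0],[0.003,-0.0004,0.0005,0],[0,0,0,0]]' >/dev/null; python3 -c "
from h import *
to(.552,.0427,.1721)"
python3 -m pendant '[[0.003,-0.0004,0.0005,0],[0.003,-0.0004,0.0006,0],[0.003,-0.0004,0.0007,0],[0.003,-0.0004,0.0008,0],[0,0,0,0]]' >/dev/null; python3 -c "
from h import *
to(.552,.0427,.1721)"
```

```text
pos [0.5333 0.0417 0.1711] yaw 3.087 tilt 0.04 j7 1.409 F [-0.3  0.5 -0.2] M [ 0.42 -0.11 -0.03] w 0.0082 g 10.1 t 16.67
tool shift [-0.0186  0.002  -0.001 ] 
pos [0.5215 0.0408 0.1687] yaw 3.0871 tilt 0.05 j7 1.401 F [0.1 3.1 5.7] M [ 0.88 -0.12 -0.12] w 0.0079 g 13.7 t 17.08
tool shift [-0.0303  0.0035 -0.0034]
```

```bash
python3 -m pendant '[[0.003,-0.0004,0.0008,-0.02],[0.003,-0.0004,0.0009,-0.02],[0.003,-0.0003,0.001,-0.02],[0.003,-0.0003,0.0011,0],[0,0,0,0]]' - 8 >/dev/null; python3 -c "
from h import *
to(.552,.0427,.1721)"
```

```text
pos [0.5099 0.0399 0.1654] yaw -3.136 tilt 0.1 j7 1.452 F [-1.8  4.6  9.1] M [ 1.16 -0.01 -0.09] w 0.0085 g 15.9 t 17.5
tool shift [-0.0422  0.0025 -0.0067]
```

```bash
python3 -m pendant '[[0,0,-0.002,0],[0,0,0,0]]' - 8 >/dev/null; python3 -c "
from h import *
to(.552,.0427,.1721)
c=r.camera('scene');crop(c,225,80,130,120,5,'pics/g2.png')"
```

```text
pos [0.5094 0.0399 0.1661] yaw -3.1359 tilt 0.06 j7 1.451 F [ 1.9  5.  -0.8] M [ 1.18 -0.52 -0.14] w 0.008 g 9.8 t 17.67
tool shift [-0.0426  0.0026 -0.006 ]
```

View pics/g2.png

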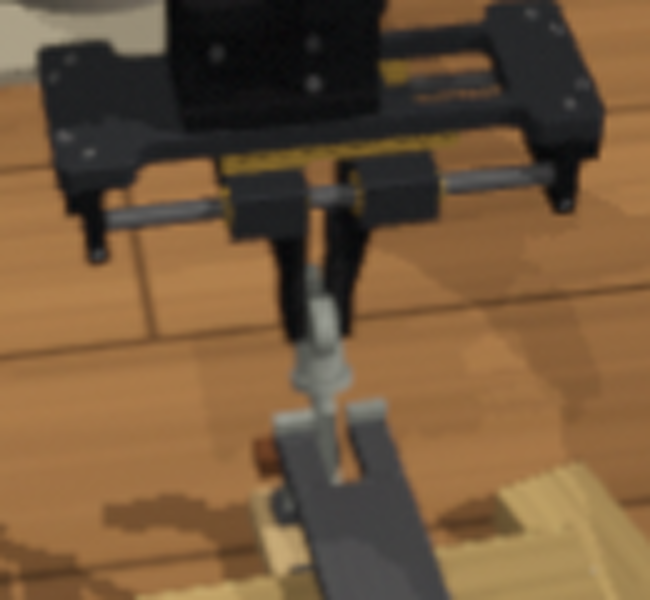

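```bash
python3 -m pendant '[[0.0043,0.0003,0.0017,0],[0.0043,0.0003,0.0018,0],[0.0042,-0.0002,0.002,0],[0.0041,-0.0002,0.0021,0],[0,0,0,0]]' >/dev/null; python3 -c "
from h import *
to(.552,.0427,.1721)"
```

```text
pos [0.4917 0.0392 0.1586] yaw -3.1367 tilt 0.07 j7 1.436 F [-1.5  1.5  3.6] M [ 0.5   0.25 -0.17] w 0.0083 g 11.1 t 18.13
tool shift [-0.0603  0.0032 -0.0135]
```

```bash
python3 -m pendant '[[0.004,-0.0002,0.0023,0],[0.0039,-0.0002,0.0025,0],[0.0038,-0.0002,0.0026,0],[0.0038,-0.0002,0.0027,0],[0,0,0,0]]' >/dev/null; python3 -c "
from h import *
to(.552,.0427,.1721)"
python3 -m pendant '[[0.0036,-0.0002,0.0029,0],[0.0035,-0.0002,0.003,0],[0.0034,-0.0002,0.0031,0],[0.0034,-0.0002,0.0033,0],[0,0,0,0]]' >/dev/null; python3 -c "
from h import *
to(.552,.0427,.1721)"
```

```text
pos [0.4759 0.0382 0.1486] yaw -3.1367 tilt 0.12 j7 1.425 F [-4.7  2.1  7.4] M [ 0.42  0.87 -0.16] w 0.0086 g 13.1 t 18.55
tool shift [-0.0761  0.0041 -0.0237] 
pos [0.4613 0.0373 0.1358] yaw -3.1367 tilt 0.21 j7 1.416 F [-6.8  1.   6.6] M [ 0.56  1.31 -0.11] w 0.0084 g 13.4 t 18.97
tool shift [-0.0906  0.0049 -0.0366]
```

```bash
python3 -m pendant '[[0.0036,-0.0002,0.003,0],[0.0034,-0.0002,0.0031,0],[0.0029,-0.0002,0.0036,0],[0.0028,-0.0002,0.0037,0],[0,0,0,0]]' - 6 >/dev/null; python3 -c "
from h import *
to(.552,.0427,.1721)"
python3 -m pendant '[[0.0028,-0.0001,0.0037,0],[0.0026,-0.0001,0.0038,0],[0.0024,-0.0001,0.0039,0],[0.0023,-0.0001,0.004,0],[0,0,0,0]]' >/dev/null; python3 -c "
from h import *
to(.552,.0427,.1721)"
```

```text
pos [0.449  0.0365 0.122 ] yaw -3.1365 tilt 0.18 j7 1.409 F [-4.   2.5  1.1] M [ 0.52  0.72 -0.06] w 0.0093 g 8.1 t 19.38
tool shift [-0.1029  0.0056 -0.0504] 
pos [0.4397 0.0361 0.1067] yaw -3.1364 tilt 0.1 j7 1.406 F [-3.5 -0.7 -0.2] M [ 0.2   0.64 -0.09] w 0.0091 g 7.2 t 19.8
tool shift [-0.1122  0.006  -0.0656]
```

```bash
for i in 1; do python3 -m pendant '[[0.0018,-0.0001,0.004,0],[0.0016,-0.0001,0.0041,0],[0,0,0,0]]' >/dev/null; python3 -c "
from h import *
to(.552,.0427,.1721)"; done
python3 -m pendant '[[0.0007,0,0.002,0],[0.0006,0,0.002,0],[0,0,0,0]]' >/dev/null; python3 -c "
from h import *
to(.552,.0427,.1721)"
python3 -m pendant '[[0.0005,0,0.0015,0],[0,0,0,0]]' >/dev/null; python3 -c "
from h import *
to(.552,.0427,.1721)"
```

```text
pos [0.4362 0.0359 0.0987] yaw -3.1365 tilt 0.13 j7 1.406 F [-4.6 -0.4 -0. ] M [ 0.18  0.96 -0.04] w 0.0091 g 7.5 t 20.05
tool shift [-0.1157  0.0062 -0.0737] 
pos [0.435  0.0359 0.095 ] yaw -3.1365 tilt 0.14 j7 1.407 F [-7.3 -0.3  1.9] M [0.01 1.36 0.07] w 0.0089 g 7.9 t 20.3
tool shift [-0.1169  0.0062 -0.0774] 
pos [0.4345 0.0359 0.0936] yaw -3.1365 tilt 0.14 j7 1.407 F [-6.7 -0.7  3.1] M [-0.02  1.51  0.03] w 0.009 g 7.9 t 20.47
tool shift [-0.1174  0.0062 -0.0788]
```

```bash
for i in 1; do python3 -m pendant '[[0.0015,0,0.0015,0],[0,0,0,0]]' >/dev/null; python3 -c "
from h import *
to(.552,.0427,.1721)"; done
python3 -m pendant '[[0.0005,0,0.0015,0],[0,0,0,0]]' >/dev/null; python3 -c "
from h import *
to(.552,.0427,.1721)"
python3 -m pendant '[[0.0004,0,0.0015,0],[0,0,0,0]]' >/dev/null; python3 -c "
from h import *
to(.552,.0427,.1721)"
```

```text
pos [0.4337 0.0359 0.0923] yaw -3.1366 tilt 0.04 j7 1.406 F [-3.6 -0.6  1.4] M [-0.15  0.82  0.03] w 0.009 g 7.1 t 20.63
tool shift [-0.1183  0.0062 -0.0798] 
pos [0.4332 0.0359 0.0908] yaw -3.1366 tilt 0.05 j7 1.406 F [-4.  -3.   2.4] M [-0.26  0.94 -0.01] w 0.009 g 6.9 t 20.8
tool shift [-0.1188  0.0062 -0.0814] 
pos [0.4328 0.0358 0.0894] yaw -3.1366 tilt 0.05 j7 1.407 F [-5.2 -2.9  3.7] M [-0.22  1.03  0.04] w 0.0096 g 7.0 t 20.97
tool shift [-0.1192  0.0062 -0.0828]
```

```bash
python3 -m pendant '[[0.0006,0,0.0015,0],[0,0,0,0]]' >/dev/null; python3 -c "
from h import *
to(.552,.0427,.1721)"
python3 -m pendant '[[0.0004,0,0.0015,0],[0,0,0,0]]' >/dev/null; python3 -c "
from h import *
to(.552,.0427,.1721)
c=r.camera('scene');crop(c,225,60,130,120,5,'pics/g3.png')"
```

```text
pos [0.4325 0.0359 0.0881] yaw -3.1366 tilt 0.02 j7 1.407 F [-5.7 -1.8  5.2] M [-0.33  1.07  0.02] w 0.0094 g 7.3 t 21.13
tool shift [-0.1195  0.0062 -0.084 ] 
pos [0.4325 0.036  0.0871] yaw -3.1365 tilt 0.03 j7 1.407 F [-6.6 -2.3 11.3] M [-0.37  1.32  0.06] w 0.0092 g 8.6 t 21.3
tool shift [-0.1196  0.0061 -0.0849]
```

View pics/g3.png

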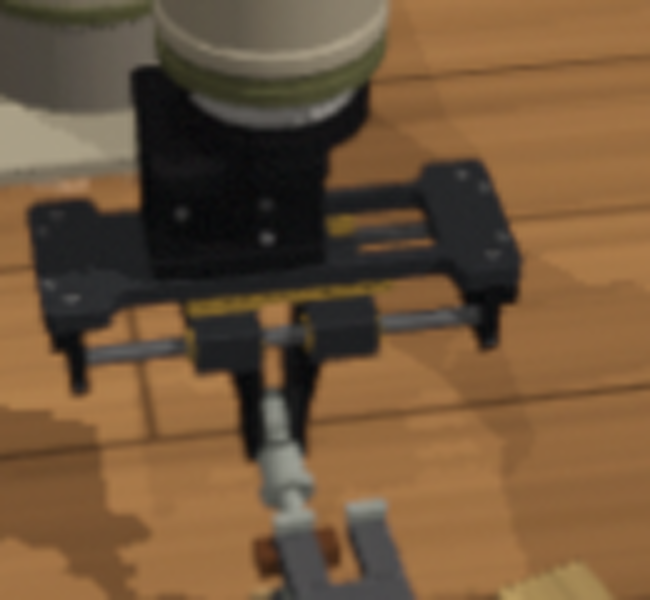

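The bolt lies out past the lug, resting over the dark rest block at (295,550) in the crop, and the upward force has risen to 11 N. I'll release, then check gently with closed fingers from above that it is home.

```bash
python3 -m pendant '[[0,0,-0.0005,0],[0,0,0,0],[0,0,0,0],[0,0,0,0],[0,0,0,0],[0,0,0,0]]' 0.6 >/dev/null
python3 -m pendant '[[0,0,-0.01,0],[0,0,-0.02,0],[0,0,-0.02,0],[0,0,0,0],[0,0,0,0],[0,0,0,0],[0,0,0,0],[0,0,0,0]]' 0 3
python3 -m pendant '[[0,0,0,0],[0,0,0,0],[0,0,0,0],[0,0,0,0],[0,0,0,0],[0,0,0,0],[0,0,0,0],[0,0,0,0]]'
python3 -c "
from h import *
s,t=r.camera('scene'),r.camera('top')
H=np.array([.552,.0427,.045]);
to(.552,.0427,.1721)
for th in(1.2,1.25,1.3,1.35,1.4):
    f=lambda q:H+q*np.array([-np.sin(th)*.998,-np.sin(th)*.06,np.cos(th)])
    print(th,proj(s,[f(.123),f(.152),f(.1)]).round(1).tolist())
crop(s,225,60,130,120,5,'pics/g4.png')"
```

```text
time: 22.52
ee_pos: [0.4317, 0.0361, 0.1366]
eef_rot: [-0.003, 1.0, -0.0, -0.001]
ft_force: [0.4, -0.5, 0.6]
width: 0.0048
grip_force: 0.0
time: 23.18
ee_pos: [0.4321, 0.0362, 0.1371]
eef_rot: [-0.003, 1.0, 0.0, 0.0]
ft_force: [-0.8, -0.8, -0.2]
width: 0.0005
grip_force: 0.0
pos [0.4321 0.0362 0.1371] yaw -3.1364 tilt 0.01 j7 1.383 F [0.3 0.1 0.1] M [-0.   -0.02 -0.05] w 0.0005 g 0.0 t 23.28
tool shift [-0.1199  0.0059 -0.035 ] 
1.2 [[279.9, 144.3], [277.1, 132.5], [282.1, 153.8]]
1.25 [[279.7, 145.7], [276.9, 134.3], [281.9, 154.9]]
1.3 [[279.5, 147.2], [276.7, 136.2], [281.8, 156.1]]
1.35 [[279.4, 148.8], [276.6, 138.2], [281.7, 157.4]]
1.4 [[279.3, 150.5], [276.5, 140.4], [281.6, 158.7]]
```

View pics/g4.png

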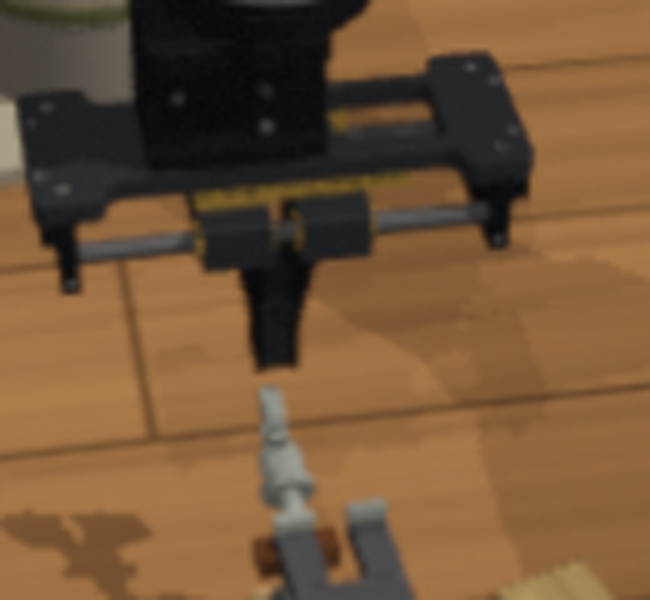

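```bash
python3 -m pendant '[[-0.008,0.0003,0,0],[0,0,0.005,0],[0,0,0.004,0],[0,0,0,0]]' >/dev/null; python3 -c "
from h import *
to(.552,.0427,.1721)"
for i in 1 2 3; do python3 -m pendant '[[0,0,0.001,0],[0,0,0.0005,0],[0,0,0,0]]' | grep -E 'ee_pos|ft'; done
```

```text
pos [0.4396 0.0364 0.127 ] yaw -3.1364 tilt 0.1 j7 1.396 F [-1.   0.2 -0.3] M [0.   0.04 0.08] w 0.0002 g 0.0 t 23.62
tool shift [-0.1124  0.0057 -0.0453] 
ee_pos: [0.44, 0.0365, 0.1265]
ft_force: [0.8, -0.6, -0.0]
ee_pos: [0.4401, 0.0366, 0.1251]
ft_force: [-0.1, 0.5, -1.0]
ee_pos: [0.44, 0.0365, 0.1235]
ft_force: [-0.1, 0.3, -0.3]
```

```bash
python3 -m pendant '[[0,0,0.001,0],[0,0,0,0]]' | grep -E 'ee_pos|ft'
python3 -m pendant '[[0,0,0.001,0],[0,0,0,0]]' | grep -E 'ee_pos|ft'
python3 -m pendant '[[0,0,0.001,0],[0,0,0,0]]' | grep -E 'ee_pos|ft'
```

```text
ee_pos: [0.4402, 0.0366, 0.1226]
ft_force: [-0.3, 0.3, 1.0]
ee_pos: [0.4403, 0.0366, 0.122]
ft_force: [-2.2, -0.5, 6.5]
ee_pos: [0.4402, 0.0366, 0.1213]
ft_force: [-4.1, -0.2, 10.8]
```

Firm resistance that rises with each step (1.0, 6.5, 10.8 N) means it is home. I'll retreat and check the scene once.

```bash
python3 -m pendant '[[0,0,-0.01,0],[0,0,-0.03,0],[0,0,-0.03,0],[0,0,-0.03,0],[0,0,0,0],[0,0,0,0]]'
python3 -c "
from h import *
c=r.camera('scene');crop(c,190,90,250,220,3,'pics/end.png')
t=r.camera('top')
d=[tuple(np.round(r.outline_of(n,'top')[0]['bbox'][:2],1)) if r.outline_of(n,'top') else None for n in('glue','spare_nut','offcut_a')];print(d)"
```

```text
time: 25.37
ee_pos: [0.441, 0.0367, 0.2224]
eef_rot: [-0.003, 1.0, 0.001, 0.002]
ft_force: [0.1, -0.0, -0.5]
width: 0.0005
grip_force: 0.0
[(np.float64(215.6), np.float64(188.5)), (np.float64(350.0), np.float64(249.9)), (np.float64(353.9), np.float64(211.8))]
```

View pics/end.png

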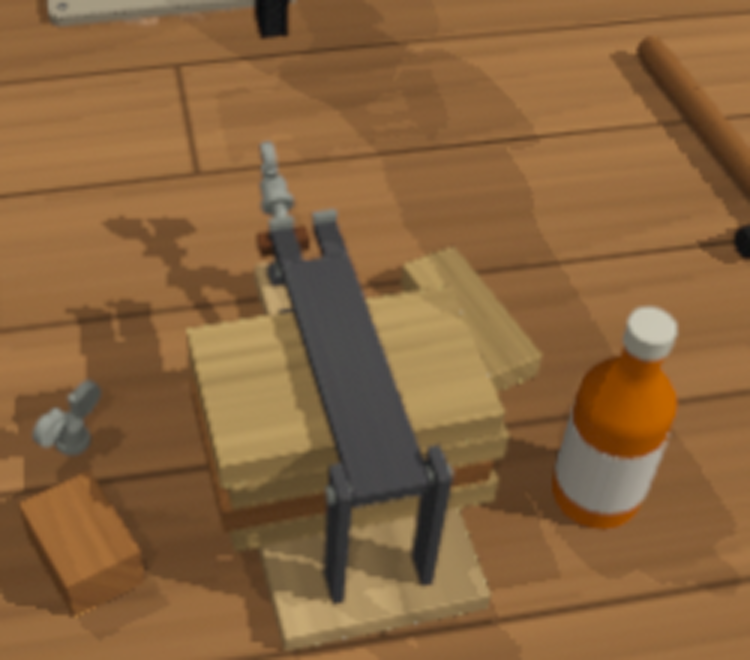

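The bolt lies on the rest block at (280,240) in the crop, and the bottle, offcuts and loose nut are where they were.

```bash
python3 -c "
from bench import r
print(r.close_job())"
```

```text
the job is handed in; nothing more can be done
None
```

The job is handed in (no verdict came back): I unscrewed the nut until it cleared the lip, swung the bolt out and pressed it lightly onto its rest (about 11 N at the tool), and the bar, bottle, offcuts and loose nut look undisturbed in the last picture.

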